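# Open the sanding case to its buffer and take out the block

## Robot

A 7-joint arm with a two-finger parallel gripper is mounted at the origin on the work surface. World frame = base frame: x ahead of the robot, y to its left, z up, the work surface at z = 0. Lengths are in m, angles in rad, forces in N, time in s.
With the tool pointing down it reaches from about 0.425 to 0.875 m from the base axis. Payload 4.7 kg.
Tool frame: the origin (TCP) lies at the very end of the fingers, on their centre line; the grasp point (between the pads) lies 19 mm behind it; z points along the fingers, y is the line along which they close (so a half turn about z gives the same grasp; the last joint's range is limited). The gripper opens to 87 mm and grips with 3 to 60 N. Pads are 19 mm wide; open, the fingers measure 117 mm over their backs; the gripper's body (75 mm by 190 mm) begins 51 mm behind the grasp point.
Start: joints at [1.255, 0.321, -0.07, 1.45, 0.023, 1.371, -0.057], TCP at [0.21, -0.615, 0.223] pointing down, gripper open.
Joint ranges: [-2.86, 2.86], [-0.3, 2.09], [-1.38, 1.24], [0.06, 2.45], [-1.56, 4.7], [0.09, 2.05], [-2.69, 2.69]. Speed limits (rad/s): [2.57, 2.57, 3.14, 3.14, 3.14, 3.14, 3.14].

## Interface

Orientations are given as a rotation vector (axis times angle).
In Python, from bench import ctrl, get_image, job gives the robot as it stands.
- The arm moves only by the shell command python3 -m crank 'ROWS' [FORCE]. ROWS is JSON, a list that holds one entry, the list of rows, each a list of 5 numbers: the shift along the tool's x, y, z in mm, then the turn about the tool's z in rad, then the closure, from -1 (fully open) to 1 (shut), so that 0 is half open. A call has 1 to 10 rows; each row shifts and turns the commanded pose from where the row before left it, along the tool's axes as they then stand; what a row does not reach is not made up. A row lasts 1/12 s, in which the tool goes at most 41.7 mm and 7.16 degrees, less where a joint would pass 70% of its speed; a pose out of reach is approached as far as the arm can. A call with a gripper value outside its range is refused whole. The fingers move at their own pace and stop on an object; FORCE is the grip in N (left out, the last holds). Time passes only in rows, so rows that do not move let the fingers close. It gives the time, the measured TCP pose, the force, the opening and the grip force at its end, in the units of the state.
- ctrl.get_state(): the state, without advancing time (a new reading comes with each control period).
- get_image(name): name is "side" or "top" or "wrist"; returns a dict with "pixels" (400x640x3 uint8, red, green, blue), "fx", "fy", "cx", "cy" (pixels), "T" (4x4, takes a point from camera to world coordinates); the wrist camera has in their place "T_tool_cam" (4x4, takes a point from camera to tool coordinates, whose origin is the TCP and whose axes are the flange's). Camera axes: x right, y down, z forward; pixel columns grow to the right and rows downward; lengths in m; the calibration is good to about 2 mm. A picture is of the moment at which its call begins: read the wrist's pose just before it. There is no depth.
- job.close_job(): hands the job in; it is judged then, once.
The state is a dict: "time": time; "joint_positions": joint angles; "qd": joint speeds; "joint_torque": joint torques, N m; "position": TCP position; "tool_rot": TCP orientation; "ft_force": force on the tool from outside, world axes, zero at the start; "torque": the same for the moment, N m; "grip_width": opening from 0.0 (shut) to 1.0 (fully open); "grip_force": force on a finger pad.
Only numpy, scipy, OpenCV 4.12 (cv2) and the standard library are available. Lean on these libraries where they do the work, as an engineer would, in place of code of your own. Each camera call takes 0.05 s, during which the arm holds its last target. There are 200 camera calls.

## Task

Swing the lime lid of the tool case right back until it bears against the rubber buffer behind it; feel for the buffer and do not force the lid against it. Leave the lid resting there, then take the sanding block out of the case and set it down flat, sole down, on the blue mat without dropping it. Leave the foam piece, the brush and the jar where they are.

Things in the scene. Friction and masses are not known exactly. Their poses are not given: they have to be found in the camera images.
- case: plywood tool case, an open box 150 (its x) x 240 (its y) x 70 mm high, walls and floor 6 mm, fixed to the bench, its place and yaw vary. Origin: centre of its underside. Its -x side is the front (handle side), the lid is hinged along its top +x edge.
- lid (a joint): hinge of the lid: 0 = shut (lid level), grows as it opens, pi/2 = lid upright, hinge axis along the case's y. It starts shut or a little ajar (0 to 0.35). The hinge is stiff (0.5 N m of friction), so the 0.5 kg lid stays wherever it is left. It meets the buffer somewhere between about 1.67 and 2.05 rad; where exactly differs every time.
- lid_handle (a point): middle of the lid's handle, a round steel bar 10 mm thick, 110 mm long along the case's y, in the plane of the lid, held 40 mm beyond the lid's front edge by two end arms; with the lid shut it is level, 75 mm above the bench. 190 mm from the hinge axis. It may be pinched from above and may turn between the fingers as the lid swings.
- lid_hinge (a point): middle of the hinge line: 75 mm along the case's +x from its centre, 70.5 mm above the bench, level with the lid's inner (under) face. The lid is a plate 150 x 240 x 8 mm, lime yellow. The bar's centre line lies 4 mm to the outer side of the line from the hinge along the lid's inner face.
- bracket: grey upright post 170 mm high, 50 mm wide, behind the case, fixed to it. Origin: centre of the post's foot, 85 mm beyond the hinge along the case's +x. From it a rubber-tipped stud, the buffer, points at the lid 150 mm above the bench, screwed out by an unknown amount (up to 34 mm). The rubber tip is springy, about 8 N per mm. At the buffer the force must stay below 25 N (about 13 N of push at the handle, of which 2 to 3 N is hinge friction).
- block: hand sanding block, wood with a black sole, 100 (its x) x 50 (its y) x 40 mm high, 0.14 kg, loose on the case's floor (6 mm above the bench), sole down, long side roughly along the case's x. Origin: centre of its underside.
- mat: blue mat 170 (its x) x 150 (its y) x 5 mm, fixed on the bench. Origin: centre of its underside.
- foam: round lime foam piece, 90 mm across, 52 mm high, loose bystander. Origin: centre of its underside.
- brush: hand brush lying on the bench, loose bystander. Origin on its underside.
- jar: jar 60 mm across, 80 mm high, loose bystander. Origin: centre of its underside.
Not all that is in view belongs to the job. There is more than one size of the mat; the one meant has the size given above.

How it is judged:
On the way, in this order (a step that is already met when the one before it is completed fails the run):
1. the lid bears against the buffer (value of joint lid above 1.6 rad and contact force between lid and bracket above 0.3 N), for 0.3 s.
2. the block is lifted clear of the case, the lid still against the buffer (height (world z) of block above 0.08 m and contact force between lid and bracket above 0.1 N), for 0.1 s.
At the end, for the whole second after the job is handed in: The lid is open (past 1.6 rad) and rests against the buffer (contact force above 0.1 N); the sanding block lies still, sole down and flat (within 0.1 rad), on the mat, its centre within 70 mm (mat x) and 60 mm (mat y) of the mat's centre (value of joint lid above 1.6 rad and contact force between lid and bracket above 0.1 N and x of block in the frame of mat between -0.07 and 0.07 m and y of block in the frame of mat between -0.06 and 0.06 m and height (world z) of block below 0.01 m and angle between block's own z axis and vertical below 0.1 rad and linear speed of block below 0.02 m/s); the robot touches nothing.
It fails at once if the lid is forced against the buffer (over 25 N) (contact force between lid and bracket above 25 N).
It fails at once if the block is dropped: let go of more than 25 mm above the mat (horizontal distance between block and mat below 0.12 m and height (world z) of block above 0.03 m and contact force between the fingers and block below 0.05 N).
It fails at once if the foam piece is displaced more than 25 mm (distance of foam from where it was at the start of the episode above 0.025 m).
It fails at once if the brush is displaced more than 25 mm (distance of brush from where it was at the start of the episode above 0.025 m).
It fails at once if the jar is displaced more than 25 mm (distance of jar from where it was at the start of the episode above 0.025 m).
It also fails if it takes over 72 s, if anything falls off the work surface, if the arm or the gripper's body presses on something with over 40 N, if the wrist force passes 120 N, or if a joint passes its speed limit or range.

## Working session

There is one attempt and no reset: what is moved stays moved. The work goes in short steps, Python scripts to look and compute and a shell command to move; the robot and the scene stay as the last step left them, time stands still between calls to the robot, and variables do not carry over. Pictures are saved under pics/ and viewed, at most 11 in all, crops included, and the job is handed in when it is done.

```bash
ls; mkdir -p pics; python3 - <<'E'
from bench import ctrl,get_image
import cv2,numpy as np
for n in("top","side"):
    d=get_image(n);cv2.imwrite(f"pics/{n}0.png",d["pixels"][:,:,::-1]);print(n,d["fx"],d["fy"],d["cx"],d["cy"],np.round(d["T"],4).tolist())
s=ctrl.get_state();print(s)
d=get_image("wrist");print(np.round(d["T_tool_cam"],4).tolist(),d["fx"])
E
```

```text
pics
top 476.27258570880485 476.27258570880485 314.8769114534268 200.7841362206232 [[0.0212, -0.9875, 0.1564, 0.2166], [-0.9998, -0.0209, 0.003, -0.0987], [0.0003, -0.1565, -0.9877, 1.6628], [0.0, 0.0, 0.0, 1.0]]
side 461.72058262068185 461.72058262068185 312.1199413284653 200.82875998112894 [[0.9625, -0.1872, 0.1963, 0.1935], [-0.2711, -0.69, 0.6711, -1.0747], [0.0098, -0.6992, -0.7149, 1.1111], [0.0, 0.0, 0.0, 1.0]]
{'time': 0.1, 'joint_positions': array([ 1.2550835 ,  0.32172876, -0.0701028 ,  1.45152415,  0.02258735,
        1.37079979, -0.05691548]), 'qd': array([-0.00118304, -0.00272825,  0.00094385, -0.00247081, -0.00018089,
        0.00068036, -0.00107284]), 'joint_torque': array([-5.07635177e-04, -4.92570305e+01, -4.05815346e-01, -3.13398850e+01,
       -6.39643217e-02,  3.93755652e-02,  5.62947423e-05]), 'position': array([ 0.21032595, -0.61452075,  0.22159857]), 'tool_rot': array([-3.09735176e+00, -5.15496084e-01,  5.45465179e-04]), 'ft_force': array([0.53578449, 0.00764841, 0.12365133]), 'torque': array([ 0.01460316,  0.0240582 , -0.0309242 ]), 'grip_force': 0.0, 'grip_width': 0.998508687849607}
[[0.0008, -0.9576, -0.2882, 0.0793], [1.0, 0.0008, 0.0002, -0.0001], [-0.0, -0.2882, 0.9576, -0.1607], [0.0, 0.0, 0.0, 1.0]] 309.96647453904575
```

View pics/top0.png

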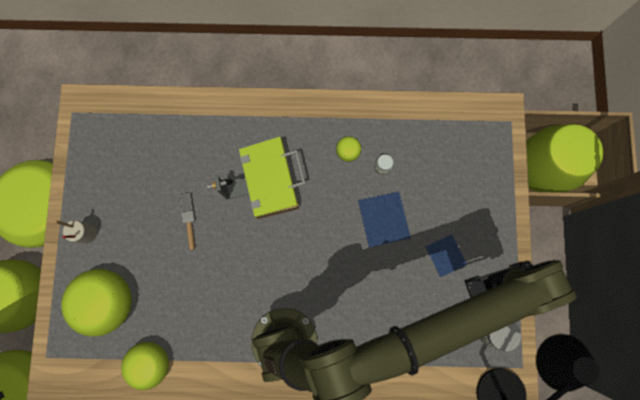

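View pics/side0.png

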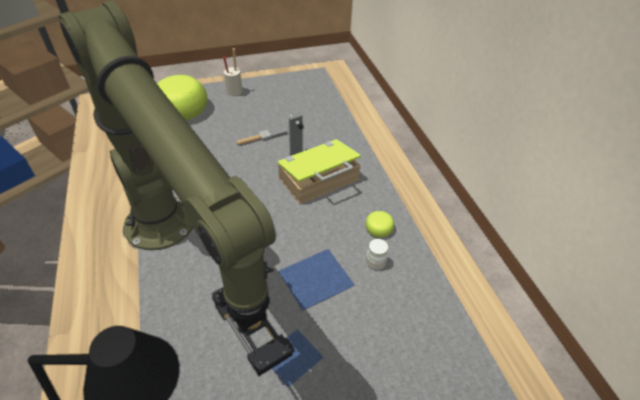

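The top view shows the lid at (268,176), its handle at (297,168), the bracket at (225,183), foam (348,148), jar (385,162), brush (189,222), the large mat (384,218) and a smaller mat (445,255). Possible mix-ups:
- **Lid:** lime foam (348,148) and large lime balls at (97,302), (146,365) and (25,200). I choose the rectangular plate with handle and bracket.
- **Mat:** two blue ones. I choose the bigger and check its size.

```bash
cat > h.py <<'E'
import numpy as np,cv2
from bench import ctrl,get_image
from scipy.spatial.transform import Rotation as R
def ray(d,u,v,z,T=None):
    T=np.array(d["T"] if T is None else T)
    r=T[:3,:3]@[(u-d["cx"])/d["fx"],(v-d["cy"])/d["fy"],1];o=T[:3,3]
    return o+r*(z-o[2])/r[2]
def proj(d,p,T=None):
    T=np.array(d["T"] if T is None else T)
    q=T[:3,:3].T@(np.array(p)-T[:3,3]);return np.array([d["fx"]*q[0]/q[2]+d["cx"],d["fy"]*q[1]/q[2]+d["cy"]])
def wristT(d,s):
    T=np.eye(4);T[:3,:3]=R.from_rotvec(s["tool_rot"]).as_matrix();T[:3,3]=s["position"];return T@np.array(d["T_tool_cam"])
E
python3 - <<'E'
from h import *
d=get_image("top");p=d["pixels"][:,:,::-1]
c=cv2.resize(p[125:255,200:420],None,fx=3.6,fy=3.6,interpolation=cv2.INTER_CUBIC);cv2.imwrite("pics/crop.png",c)
h=cv2.cvtColor(p,cv2.COLOR_BGR2HSV)
m=cv2.inRange(h,(100,100,40),(125,255,255))
for c in cv2.findContours(m,0,2)[0]:
    if cv2.contourArea(c)>200:
        b=cv2.boxPoints(cv2.minAreaRect(c));w=np.array([ray(d,*q,.005)[:2] for q in b]);print("blue",b.round(1).tolist(),w.round(3).tolist(),np.linalg.norm(w[1]-w[0]),np.linalg.norm(w[2]-w[1]),w.mean(0))
E
```

```text
blue [[425.79998779296875, 246.60000610351562], [450.6000061035156, 234.1999969482422], [465.6000061035156, 264.20001220703125], [440.79998779296875, 276.6000061035156]] [[0.326, -0.482], [0.371, -0.569], [0.269, -0.618], [0.224, -0.532]] 0.098010910304679 0.1139078120795424 [ 0.29763989 -0.55038467]
blue [[358.70001220703125, 200.5], [398.8999938964844, 191.39999389648438], [409.29998779296875, 237.3000030517578], [369.1000061035156, 246.5]] [[0.483, -0.248], [0.519, -0.39], [0.357, -0.425], [0.323, -0.285]] 0.14628866456505327 0.16558063512646784 [ 0.42052124 -0.33699189]
```

View pics/crop.png

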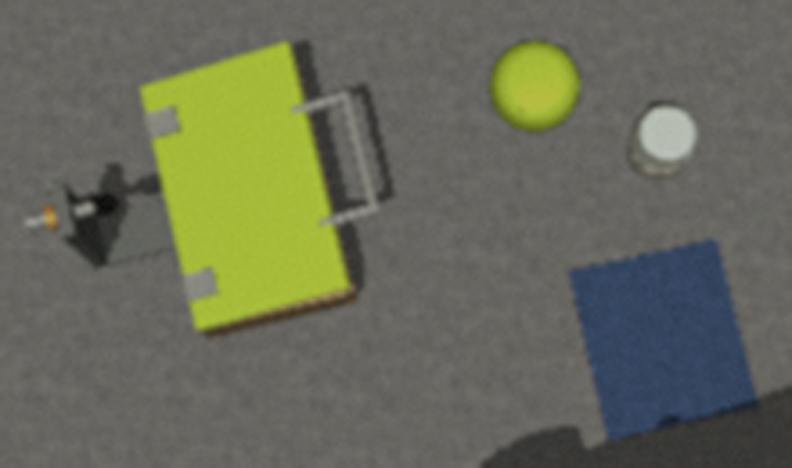

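```bash
cat >> h.py <<'E'
def lidpt(P,r,y,o): # r from hinge along lid toward front, o outer offset
    cx,cy,yaw,a=P
    l=np.array([.075-r*np.cos(a)+o*np.sin(a)*1, y, .0705+r*np.sin(a)+o*np.cos(a)])
    c,s=np.cos(yaw),np.sin(yaw)
    return np.array([cx+c*l[0]-s*l[1],cy+s*l[0]+c*l[1],l[2]])
E
python3 - <<'E'
from h import *
from scipy.optimize import least_squares
d=get_image("top")
C=lambda u,v:np.array([200+u/3.6,125+v/3.6])
# case +x ~ world +y => yaw~pi/2+..., case +y ~ world -x (image down)
obs=[((0,-.12,.008),C(141,87)),((0,.12,.008),C(197,331)),((.15,-.12,.008),C(291,42)),((.15,.12,.008),C(351,290)),((.19,-.055,.004),C(346,93)),((.19,.055,.004),C(377,210))]
f=lambda P:np.concatenate([proj(d,lidpt(P,*a))-b for a,b in obs])
r=least_squares(f,[.6,.05,1.7,.1]);P=r.x;print(P,r.fun.round(1))
np.save("P.npy",P)
print("handle",lidpt(P,.19,0,.004),"hinge",lidpt(P,0,0,0))
print("foam",ray(d,200+535/3.6,125+85/3.6,.045),"jar",ray(d,200+668/3.6,125+133/3.6,.08))
print("brush",ray(d,189,222,.01))
s=ctrl.get_state();print(R.from_rotvec(s["tool_rot"]).as_matrix().round(3))
E
```

```text
[0.54488283 0.06294273 1.83566418 0.20741717] [ 0.3  0.1  0.3 -0.2 -0.3  0.  -0.2 -0.6  0.4  0.9 -0.4 -0.3]
handle [ 0.573706   -0.04332145  0.11354156] hinge [0.5252492  0.13532726 0.0705    ]
foam [ 0.66012068 -0.20786832  0.045     ] jar [ 0.60636672 -0.33189361  0.08      ]
brush [0.39408963 0.34382726 0.01      ]
[[ 0.946  0.324 -0.   ]
 [ 0.324 -0.946  0.001]
 [-0.    -0.001 -1.   ]]
```

The larger blue mat measures 146 x 166 mm, so it is the right one. The crop confirms the lime plate with handle and bracket is the lid: handle ends at crop (346,93) and (377,210), lid angle about 0.21. I move above the handle.

```bash
python3 -m crank '[[[27.8,-25.3,0,0.065,-1],[27.8,-25.3,0,0,0.31],[27.8,-25.3,0,0,0.31],[27.8,-25.3,0,0,0.31],[27.8,-25.3,0,0,0.31],[27.8,-25.3,0,0,0.31],[27.8,-25.3,0,0,0.31],[27.8,-25.3,0,0,0.31],[27.8,-25.3,0,0,0.31],[27.8,-25.3,0,0,0.31]]]' 10
python3 -m crank '[[[27.8,-25.3,0,0,0.31],[27.8,-25.3,0,0,0.31],[27.8,-25.3,0,0,0.31],[27.8,-25.3,0,0,0.31],[27.8,-25.3,0,0,0.31],[27.8,-25.3,0,0,0.31],[20,-20,0,0,0.31],[0,0,0,0,0.31],[0,0,0,0,0.31],[0,0,0,0,0.31]]]'
python3 - <<'E'
from h import *
s=ctrl.get_state();d=get_image("wrist");cv2.imwrite("pics/w1.png",d["pixels"][:,:,::-1])
P=np.load("P.npy");M=R.from_rotvec(s["tool_rot"]).as_matrix();print(M.round(3),s["joint_positions"].round(2))
print("handle in tool mm",(M.T@(lidpt(P,.19,0,.004)-s["position"])*1000).round(1))
T=wristT(d,s)
for y in(-.055,.055):print(proj(d,lidpt(P,.19,y,.004),T))
for y in(-.12,.12):print(proj(d,lidpt(P,.15,y,.008),T))
E
```

```text
time: 1.08
position: [0.4111, -0.2951, 0.2227]
tool_rot: [3.113, 0.415, 0.0]
ft_force: [0.9, 0.4, -0.4]
grip_width: 0.41
grip_force: 0.0
time: 1.92
position: [0.5454, -0.083, 0.2223]
tool_rot: [3.113, 0.414, -0.001]
ft_force: [0.3, -1.2, 0.1]
grip_width: 0.344
grip_force: 0.0
[[ 0.965  0.261 -0.001]
 [ 0.261 -0.965 -0.001]
 [-0.001  0.001 -1.   ]] [ 0.61  0.15 -0.56  1.68  0.08  1.33 -1.27]
handle in tool mm [ 37.8 -31.  108.7]
[283.88917684  85.97055858]
[288.05868708 212.47157184]
[229.82888989  -3.0204697 ]
[250.40286605 272.50581312]
```

View pics/w1.png

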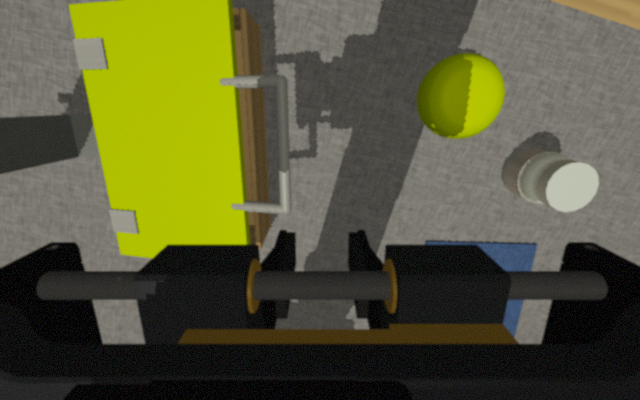

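The wrist view shows the handle corners at (280,80) and (286,208), within 5 px of prediction: about +2 mm in x and -2 mm in y. The fingers are below, at (270–370,270). I lower over the bar and close.

```bash
python3 -m crank '[[[20,-16.5,0,0,0.31],[20,-16.5,0,0,0.31],[0,0,30,0,0.31],[0,0,30,0,0.31],[0,0,30,0,0.31],[0,0,20,0,0.31],[0,0,14,0,0.31],[0,0,0,0,0.31],[0,0,0,0,0.31]]]' 10
python3 -m crank '[[[0,0,0,0,0.6],[0,0,0,0,0.9],[0,0,0,0,1],[0,0,0,0,1],[0,0,0,0,1],[0,0,0,0,1]]]' 10
```

```text
time: 2.72
position: [0.575, -0.0415, 0.0981]
tool_rot: [3.114, 0.411, -0.003]
ft_force: [0.3, -0.6, 1.1]
grip_width: 0.344
grip_force: 0.0
time: 3.22
position: [0.5765, -0.0403, 0.0992]
tool_rot: [3.113, 0.414, 0.002]
ft_force: [1.2, -2.1, 1.0]
grip_width: 0.11
grip_force: 10.0
```

```bash
python3 - <<'E'
import numpy as np
p=np.r_[.26:1.661:.1];p=np.r_[.26:2.07:.1]
for a,b in zip(p,p[1:]):print(round(b,2),(190*np.array([np.cos(b)-np.cos(a),-(np.sin(b)-np.sin(a))])).round(1))
E
```

```text
0.36 [ -5.8 -18.1]
0.46 [ -7.6 -17.4]
0.56 [ -9.3 -16.6]
0.66 [-10.9 -15.6]
0.76 [-12.4 -14.4]
0.86 [-13.8 -13.1]
0.96 [-15.  -11.7]
1.06 [-16.1 -10.1]
1.16 [-17.   -8.4]
1.26 [-17.8  -6.7]
1.36 [-18.3  -4.9]
1.46 [-18.7  -3. ]
1.56 [-19.   -1.2]
1.66 [-19.    0.7]
1.76 [-18.8   2.6]
1.86 [-18.5   4.5]
1.96 [-17.9   6.3]
2.06 [-17.2   8.1]
```

```bash
python3 -m crank '[[[0,-2.9,-9,0,1],[0,-2.9,-9,0,1],[0,-3.8,-8.7,0,1],[0,-3.8,-8.7,0,1],[0,-4.6,-8.3,0,1],[0,-4.6,-8.3,0,1],[0,-5.5,-7.8,0,1],[0,-5.5,-7.8,0,1],[0,0,0,0,1]]]' 12
```

```text
time: 3.97
position: [0.5684, -0.0104, 0.1686]
tool_rot: [3.109, 0.412, 0.005]
ft_force: [0.2, -6.5, 5.0]
grip_width: 0.108
grip_force: 12.0
```

```bash
python3 -m crank '[[[0,-4.2,-7.2,0,1],[0,-6.2,-7.7,0,1],[0,-6.4,-7,0,1],[0,-6.9,-6.6,0,1],[0,-7.5,-5.8,0,1],[0,-7.5,-5.8,0,1],[0,-8,-5.1,0,1],[0,-8,-5.1,0,1],[0,0,0,0,1]]]'
```

```text
time: 4.72
position: [0.5544, 0.0415, 0.2202]
tool_rot: [3.106, 0.41, 0.007]
ft_force: [-1.1, -8.4, 14.6]
grip_width: 0.112
grip_force: 12.0
```

```bash
python3 -m crank '[[[0,0,0,0,0.6],[0,0,0,0,0.6],[0,0,0,0,0.6],[0,0,0,0,0.6]]]'
python3 - <<'E'
from h import *
d=get_image("side");p=d["pixels"][100:250,240:420,::-1]
cv2.imwrite("pics/s2.png",cv2.resize(p,None,fx=4,fy=4,interpolation=cv2.INTER_CUBIC))
P=np.load("P.npy")
from scipy.optimize import least_squares
for a in(.9,1.0,1.1):
  P[3]=a;print(a,lidpt(P,.19,0,.004),[((proj(d,lidpt(P,.19,y,.004))-[240,100])*4).round() for y in(-.055,.055)],[((proj(d,lidpt(P,.15,y,.0))-[240,100])*4).round() for y in(-.12,.12)])
E
```

```text
time: 5.05
position: [0.553, 0.0448, 0.2166]
tool_rot: [3.113, 0.414, 0.001]
ft_force: [2.0, -2.5, 2.6]
grip_width: 0.199
grip_force: 2.0
0.9 [0.55534692 0.0243641  0.22181855] [array([400., 121.]), array([281., 164.])] [array([450., 116.]), array([195., 210.])]
1.0 [0.55124191 0.03949829 0.2325407 ] [array([390.,  99.]), array([271., 142.])] [array([442., 100.]), array([187., 192.])]
1.1 [0.5468772  0.05558997 0.24164378] [array([379.,  79.]), array([260., 121.])] [array([434.,  84.]), array([179., 176.])]
```

View pics/s2.png

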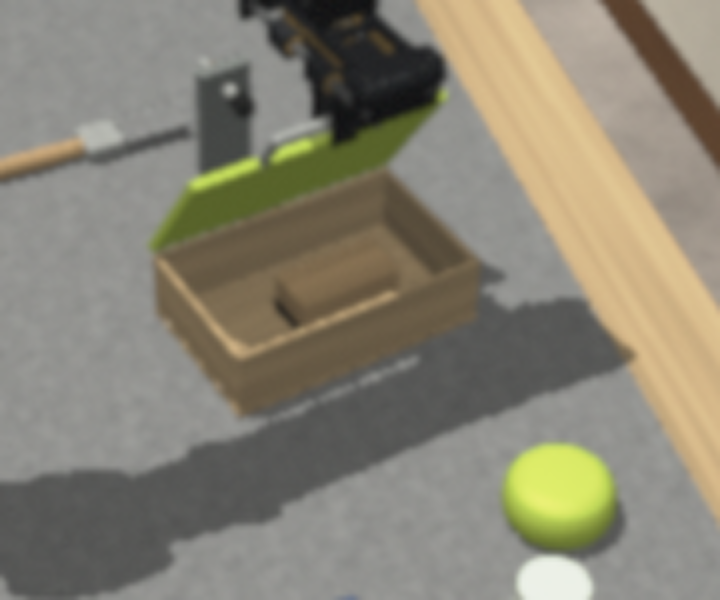

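The side view shows lid corners at crop (190,185) and (443,97), so the lid is at about 1.03 rad with the bar centred in the pads and the block visible in the case at (335,280). The radial force went away once I opened slightly, so I'll drag the bar loosely caged, which makes the horizontal force the clean push.

```bash
python3 -m crank '[[[0,-8.5,-4.2,0,0.6],[0,-8.5,-4.2,0,0.6],[0,-8.9,-3.4,0,0.6],[0,-8.9,-3.4,0,0.6],[0,-9.1,-2.5,0,0.6],[0,-9.1,-2.5,0,0.6],[0,-9.3,-1.5,0,0.6],[0,-9.3,-1.5,0,0.6],[0,-9.5,-0.6,0,0.6],[0,0,0,0,0.6]]]'
python3 -m crank '[[[0,-9.5,0,0,0.6],[0,0,0,0,0.6],[0,0,0,0,0.6]]]'
```

```text
time: 5.93
position: [0.5301, 0.1273, 0.2401]
tool_rot: [-3.111, -0.421, 0.001]
ft_force: [0.2, -0.9, -0.0]
grip_width: 0.202
grip_force: 0.0
time: 6.18
position: [0.528, 0.1344, 0.2395]
tool_rot: [-3.112, -0.417, 0.003]
ft_force: [-0.1, -1.0, 0.0]
grip_width: 0.198
grip_force: 0.0
```

```bash
python3 -m crank '[[[0,-5,0,0,0.6],[0,-5,0,0,0.6],[0,-5,0.3,0,0.6],[0,0,0,0,0.6]]]' | sed -n '1,4p'
python3 -m crank '[[[0,-3,0,0,0.6],[0,0,0,0,0.6],[0,0,0,0,0.6]]]'| sed -n '1,4p'
python3 -m crank '[[[0,-3,0.5,0,0.6],[0,0,0,0,0.6],[0,0,0,0,0.6]]]'| sed -n '1,4p'
```

```text
time: 6.52
position: [0.5243, 0.1486, 0.2397]
tool_rot: [-3.113, -0.417, 0.001]
ft_force: [-0.6, -1.6, 0.6]
time: 6.77
position: [0.524, 0.1507, 0.2397]
tool_rot: [-3.113, -0.415, 0.001]
ft_force: [-0.4, -1.7, -1.4]
time: 7.02
position: [0.5235, 0.1534, 0.2395]
tool_rot: [-3.114, -0.415, -0.0]
ft_force: [-0.6, -2.0, 1.1]
```

```bash
python3 -m crank '[[[0,-3,0.3,0,0.6],[0,0,0,0,0.6],[0,0,0,0,0.6]]]'| grep -E 'pos|ft'
python3 -m crank '[[[0,-3,0.3,0,0.6],[0,0,0,0,0.6],[0,0,0,0,0.6]]]'| grep -E 'pos|ft'
python3 -m crank '[[[0,-3,0.3,0,0.6],[0,0,0,0,0.6],[0,0,0,0,0.6]]]'| grep -E 'pos|ft'
```

```text
position: [0.5227, 0.1565, 0.2392]
ft_force: [1.5, -2.4, 1.1]
position: [0.5219, 0.1595, 0.2389]
ft_force: [0.1, -1.6, 0.6]
position: [0.5211, 0.1624, 0.2385]
ft_force: [0.8, -0.7, 0.4]
```

```bash
python3 - <<'E'
from h import *
d=get_image("side");p=d["pixels"][90:240,240:420,::-1]
cv2.imwrite("pics/s3.png",cv2.resize(p,None,fx=4,fy=4,interpolation=cv2.INTER_CUBIC))
E
```

```text
(no output)
```

View pics/s3.png

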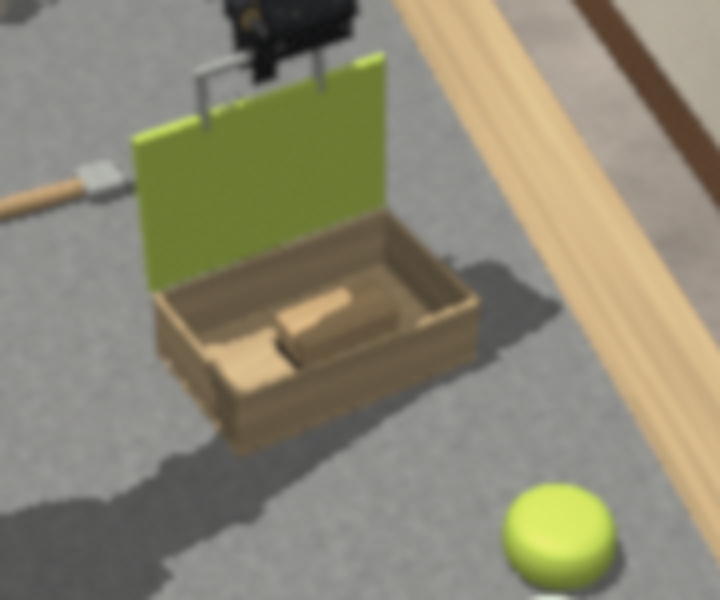

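The lid is just past upright (corners (135,140) and (385,58)), the bar is in the fingers at (265,65), and there is no contact yet. I continue feeling.

```bash
python3 -m crank '[[[0,-3,0.4,0,0.6],[0,0,0,0,0.6],[0,0,0,0,0.6]]]'| grep -E 'pos|ft'
python3 -m crank '[[[0,-3,0.4,0,0.6],[0,0,0,0,0.6],[0,0,0,0,0.6]]]'| grep -E 'pos|ft'
python3 -m crank '[[[0,-3,0.4,0,0.6],[0,0,0,0,0.6],[0,0,0,0,0.6]]]'| grep -E 'pos|ft'
```

```text
position: [0.5202, 0.1651, 0.2381]
ft_force: [1.5, -1.6, 0.4]
position: [0.5194, 0.168, 0.2377]
ft_force: [1.5, -1.3, 0.9]
position: [0.5186, 0.171, 0.2372]
ft_force: [1.1, -1.1, 0.9]
```

```bash
python3 -m crank '[[[0,-3,0.4,0,0.6],[0,0,0,0,0.6],[0,0,0,0,0.6]]]'| grep -E 'pos|ft'
python3 -m crank '[[[0,-3,0.5,0,0.6],[0,0,0,0,0.6],[0,0,0,0,0.6]]]'| grep -E 'pos|ft'
```

```text
position: [0.5178, 0.1738, 0.2368]
ft_force: [0.9, -1.0, 0.4]
position: [0.517, 0.1767, 0.2363]
ft_force: [1.6, -0.9, -0.0]
```

```bash
python3 -m crank '[[[0,-3,0.6,0,0.6],[0,0,0,0,0.6],[0,0,0,0,0.6]]]'| grep -E 'pos|ft'
python3 -m crank '[[[0,-3,0.6,0,0.6],[0,0,0,0,0.6],[0,0,0,0,0.6]]]'| grep -E 'pos|ft'
```

```text
position: [0.5162, 0.1796, 0.2357]
ft_force: [0.8, -1.5, -0.9]
position: [0.5154, 0.1826, 0.2351]
ft_force: [0.8, 0.3, 0.6]
```

```bash
python3 -m crank '[[[0,-3,0.6,0,0.6],[0,0,0,0,0.6],[0,0,0,0,0.6]]]'| grep -E 'pos|ft'
python3 -m crank '[[[0,-3,0.6,0,0.6],[0,0,0,0,0.6],[0,0,0,0,0.6]]]'| grep -E 'pos|ft'
```

```text
position: [0.5146, 0.1854, 0.2345]
ft_force: [1.4, -1.1, -0.3]
position: [0.5139, 0.1882, 0.2339]
ft_force: [0.6, -0.8, 0.3]
```

```bash
python3 -m crank '[[[0,-3,0.7,0,0.6],[0,0,0,0,0.6],[0,0,0,0,0.6]]]'| grep -E 'pos|ft'
```

```text
position: [0.513, 0.1912, 0.2332]
ft_force: [0.5, -1.1, -0.9]
```

```bash
python3 -m crank '[[[0,-3,0.8,0,0.6],[0,0,0,0,0.6],[0,0,0,0,0.6]]]'| grep -E 'pos|ft'
python3 -m crank '[[[0,-3,0.8,0,0.6],[0,0,0,0,0.6],[0,0,0,0,0.6]]]'| grep -E 'pos|ft'
```

```text
position: [0.5122, 0.1941, 0.2324]
ft_force: [0.1, -0.1, 0.2]
position: [0.5115, 0.197, 0.2316]
ft_force: [-0.1, -0.7, -0.2]
```

```bash
python3 -m crank '[[[0,-3,0.8,0,0.6],[0,0,0,0,0.6],[0,0,0,0,0.6]]]'| grep -E 'pos|ft'
python3 -m crank '[[[0,-3,0.9,0,0.6],[0,0,0,0,0.6],[0,0,0,0,0.6]]]'| grep -E 'pos|ft'
```

```text
position: [0.5107, 0.1998, 0.2307]
ft_force: [0.2, -0.5, -0.3]
position: [0.5099, 0.2027, 0.2299]
ft_force: [0.2, -1.4, -1.1]
```

```bash
python3 -m crank '[[[0,-3,1,0,0.6],[0,0,0,0,0.6],[0,0,0,0,0.6]]]'| grep -E 'pos|ft'
```

```text
position: [0.5091, 0.2057, 0.2289]
ft_force: [-0.5, -0.1, -0.8]
```

```bash
python3 -m crank '[[[0,-3,1,0,0.6],[0,0,0,0,0.6],[0,0,0,0,0.6]]]'| grep -E 'pos|ft'; python3 - <<'E'
from h import *
d=get_image("side");p=d["pixels"][90:240,240:420,::-1]
cv2.imwrite("pics/s4.png",cv2.resize(p,None,fx=4,fy=4,interpolation=cv2.INTER_CUBIC))
P=np.load("P.npy")
for a in(1.7,1.8,1.9,2.0):
  P[3]=a;print(a,[((proj(d,lidpt(P,.15,y,.0))-[240,90])*4).round() for y in(-.12,.12)])
E
```

```text
position: [0.5085, 0.2082, 0.228]
ft_force: [0.6, -2.4, -0.2]
1.7 [array([377.,  57.]), array([126., 142.])]
1.8 [array([368.,  51.]), array([118., 135.])]
1.9 [array([359.,  47.]), array([110., 130.])]
2.0 [array([350.,  44.]), array([103., 127.])]
```

View pics/s4.png

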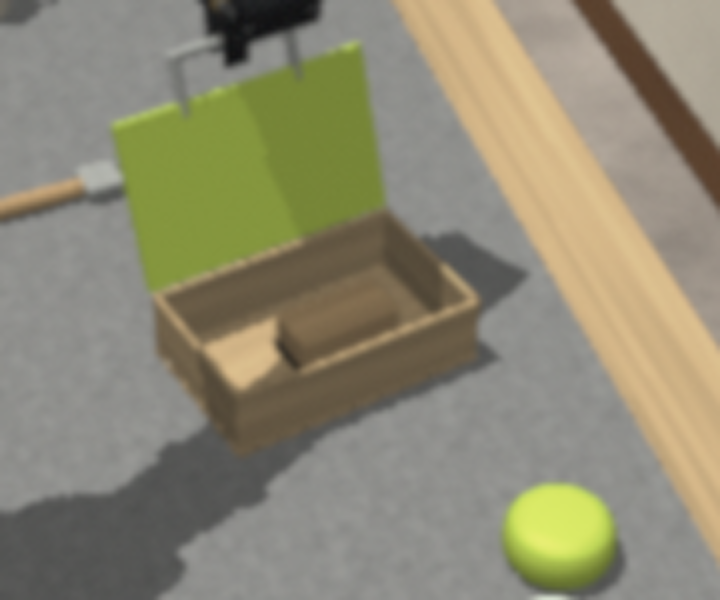

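Lid corners at (360,44) and (112,125) give about 1.89 rad, so the lid is following. The push has just risen to 2.4 N; I take smaller steps.

```bash
python3 -m crank '[[[0,-1.5,0.5,0,0.6],[0,0,0,0,0.6],[0,0,0,0,0.6]]]'| grep -E 'pos|ft'
```

```text
position: [0.5084, 0.2089, 0.2277]
ft_force: [-0.5, -4.4, 1.2]
```

```bash
python3 -m crank '[[[0,-1.5,0.5,0,0.6],[0,0,0,0,0.6],[0,0,0,0,0.6]]]'| grep -E 'pos|ft'
```

```text
position: [0.5081, 0.2099, 0.2273]
ft_force: [0.3, -5.8, 3.5]
```

```bash
python3 -m crank '[[[0,0,0,0,0.6],[0,0,0,0,0.6],[0,0,0,0,0.6]]]'| grep -E 'pos|ft'
```

```text
position: [0.5081, 0.2099, 0.2273]
ft_force: [-0.1, -5.3, 2.3]
```

Contact has been felt (about 5.5 N at the handle, steady). I open, rise clear and look with top and wrist.

```bash
python3 -m crank '[[[0,0,0,0,0.3],[0,0,0,0,0],[0,0,0,0,0],[0,0,-20,0,0],[0,0,-35,0,0],[0,0,-35,0,0],[0,0,-30,0,0]]]'
python3 -m crank '[[[0,35,0,-0.12,-1],[0,35,0,-0.12,-1],[0,35,0,-0.12,-1],[0,35,0,-0.12,-1],[0,0,0,-0.12,-1],[0,0,0,0,-1],[0,0,0,0,-1]]]'
python3 - <<'E'
from h import *
s=ctrl.get_state();print(s["joint_positions"].round(2))
d=get_image("top");p=d["pixels"]
w=get_image("wrist")
c=cv2.resize(p[125:225,210:310],None,fx=4,fy=4,interpolation=cv2.INTER_CUBIC)
cv2.imwrite("pics/tw.png",np.hstack([c,cv2.resize(w["pixels"][:,80:560],(400,400*400//480)) if 0 else cv2.resize(w["pixels"],(400,250)).repeat(1,0) if 0 else cv2.copyMakeBorder(cv2.resize(w["pixels"],(400,250)),0,150,0,0,cv2.BORDER_CONSTANT)])[:,:,::-1])
E
```

```text
time: 13.2
position: [0.5073, 0.2126, 0.349]
tool_rot: [-3.112, -0.417, -0.002]
ft_force: [0.6, 1.0, 1.2]
grip_width: 0.492
grip_force: 0.0
time: 13.78
position: [0.5665, 0.0884, 0.3467]
tool_rot: [-2.854, -1.307, -0.001]
ft_force: [-0.3, -0.0, 0.2]
grip_width: 0.935
grip_force: 0.0
[ 0.42  0.19 -0.72  1.42  0.12  1.59 -1.  ]
```

View pics/tw.png

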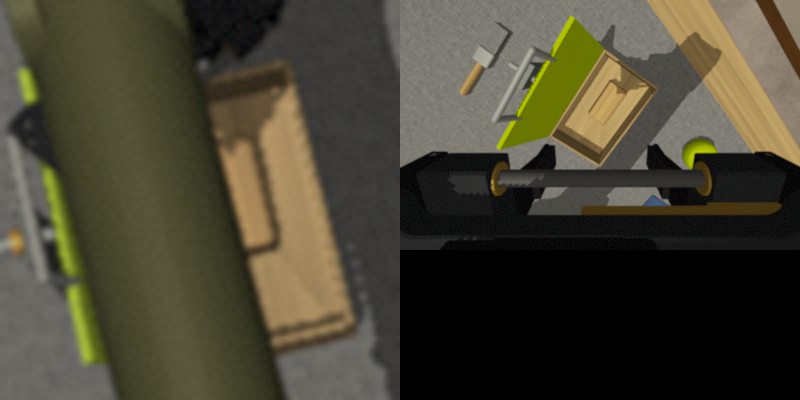

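Wrist half (scaled 0.625): the lid leans on the bracket at (530,75), the block is in the case at (608,97), the bar is free of the fingers. I finish the turn so that tool y lies across the block, and look closer.

```bash
python3 -m crank '[[[0,0,0,-0.12,-1],[0,0,0,-0.12,-1],[0,0,0,-0.12,-1],[0,0,0,-0.12,-1],[0,0,0,-0.12,-1],[0,0,0,-0.12,-1],[0,0,0,-0.12,-1],[0,0,0,-0.12,-1],[0,0,0,-0.01,-1]]]' |grep -E "pos|rot"
python3 -m crank '[[[-25,-14,25,0,-1],[-25,-14,25,0,-1],[0,0,25,0,-1],[0,0,25,0,-1],[0,0,0,0,-1],[0,0,0,0,-1],[0,0,0,0,-1]]]'
python3 - <<'E'
from h import *
s=ctrl.get_state();print(s["joint_positions"].round(2))
w=get_image("wrist");T=wristT(w,s);np.save("T.npy",T)
cv2.imwrite("pics/w2.png",w["pixels"][:,:,::-1])
E
```

```text
position: [0.5662, 0.0888, 0.3474]
tool_rot: [1.909, 2.494, 0.001]
time: 15.22
position: [0.5532, 0.0326, 0.2487]
tool_rot: [1.914, 2.489, 0.002]
ft_force: [0.5, -0.4, 0.3]
grip_width: 0.999
grip_force: 0.0
[ 0.61  0.17 -0.79  1.63  0.12  1.39  0.06]
```

View pics/w2.png

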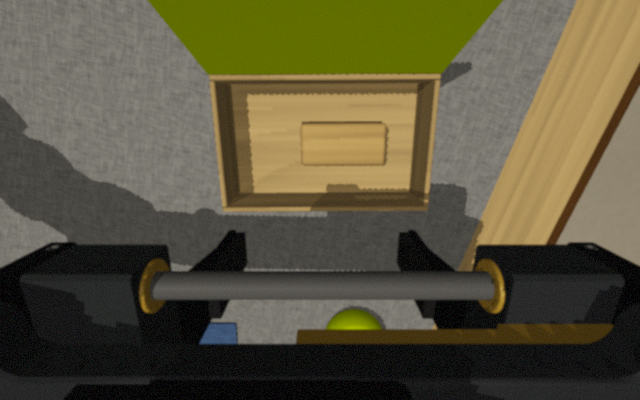

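```bash
python3 - <<'E'
from h import *
w=get_image("wrist");T=np.load("T.npy");P=np.load("P.npy");s=ctrl.get_state()
c,n=np.cos(P[2]),np.sin(P[2]);L=lambda p:np.array([[c,n],[-n,c]])@(p[:2]-P[:2])*1000
for q in((302,121),(386,121),(386,166),(302,166)):
    p=ray(w,*q,.046,T);print(q,p.round(4),L(p).round(1))
print("rim");
for q in((209,74),(440,74),(428,211),(222,211)):print(L(ray(w,*q,.07,T)).round(1))
M=R.from_rotvec(s["tool_rot"]).as_matrix();print("tcp case",L(s["position"]),s["position"],"camera",T[:3,3])
E
```

```text
(302, 121) [0.5167 0.0849 0.046 ] [28.6 21.5]
(386, 121) [0.6093 0.1095 0.046 ] [ 28.1 -74.4]
(386, 166) [0.6257 0.06   0.046 ] [-24.  -77.2]
(302, 166) [0.5291 0.0343 0.046 ] [-23.5  22.7]
rim
[ 77. 114.]
[  76.  -122.1]
[ -72.5 -123.9]
[-71.2 115.1]
tcp case [-31.77961037  -0.41317877] [0.55360092 0.03237953 0.2491241 ] camera [0.53243373 0.10932159 0.40943284]
```

The wrist view shows the case rim at (209–440, 74–211) and the block at (302–386, 121–166). Its long side lies along the case's y, not x. I must therefore pinch along case x. The gripper body then comes near the lid, so I go in shallow and offset toward the front, and let the closing fingers draw the block to the tool's centre.

```bash
python3 -m crank '[[[0,0,0,0.12,-0.84],[0,0,0,0.12,-0.84],[0,0,0,0.12,-0.84],[0,0,0,0.12,-0.84],[0,0,0,0.12,-0.84],[0,0,0,0.12,-0.84],[0,0,0,0.12,-0.84],[0,0,0,0.12,-0.84],[0,0,0,0.12,-0.84],[0,0,0,0.12,-0.84]]]' |grep -E "pos|rot"
python3 -m crank '[[[0,0,0,0.12,-0.84],[0,0,0,0.12,-0.84],[0,0,0,0.12,-0.84],[0,0,0,0.011,-0.84],[13.3,-11.9,20,0,-0.84],[13.3,-11.9,20,0,-0.84],[0,0,20,0,-0.84],[0,0,0,0,-0.84],[0,0,0,0,-0.84],[0,0,0,0,-0.84]]]'
cat > m.py <<'E'
from h import *
P=np.load("P.npy");s=ctrl.get_state();M=R.from_rotvec(s["tool_rot"]).as_matrix()
print("to target (tool mm)",(M.T@(np.array([.5731,.0623,.036])-s["position"])*1000).round(1),"yaw err",np.arctan2(M[1,1],M[0,1])-(P[2]-np.pi),s["joint_positions"].round(2))
E
python3 m.py
```

```text
position: [0.5534, 0.032, 0.2487]
tool_rot: [2.989, 0.965, 0.004]
time: 16.98
position: [0.5729, 0.0609, 0.1886]
tool_rot: [3.115, 0.407, 0.003]
ft_force: [1.1, 1.1, 0.4]
grip_width: 0.916
grip_force: 0.0
to target (tool mm) [  0.3  -1.5 152.6] yaw err -0.005021294878269966 [ 0.42  0.24 -0.66  1.67  0.15  1.28 -1.58]
```

```bash
python3 -m crank '[[[0,-1.5,30,0,-0.84],[0,0,30,0,-0.84],[0,0,25,0,-0.84],[0,0,10,0,-0.84],[0,0,0,0,-0.84],[0,0,0,0,-0.84]]]' |grep -E "pos|ft"
python3 m.py
python3 -m crank '[[[0,0,8,0,-0.84],[0,0,8,0,-0.84],[0,0,0,0,-0.84],[0,0,0,0,-0.84]]]' |grep -E "pos|ft"
python3 - <<'E'
from h import *
w=get_image("wrist")["pixels"];c=cv2.resize(w,(800,500));cv2.imwrite("pics/w3.png",c[:,:,::-1])
E
```

```text
position: [0.5728, 0.0624, 0.0936]
ft_force: [0.2, -0.0, 0.2]
to target (tool mm) [ 0.2  0.2 57.6] yaw err -0.005857450068148529 [ 0.4   0.33 -0.65  1.77  0.22  1.11 -1.63]
position: [0.5716, 0.0625, 0.076]
ft_force: [-0.3, -0.3, 0.2]
```

View pics/w3.png

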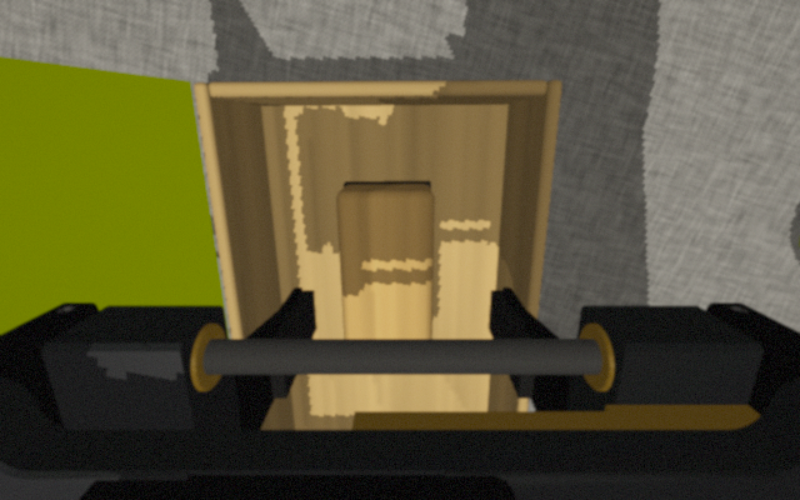

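The wrist view (scaled 1.25) shows the block at (338–433, 185–340), between the fingers with inner faces at about 315 and 492; both fingers are inside the walls. I go down in guarded steps.

```bash
python3 -m crank '[[[0,0,6,0,-0.84],[0,0,6,0,-0.84],[0,0,0,0,-0.84]]]' |grep -E "pos|ft"
```

```text
position: [0.5708, 0.0624, 0.0626]
ft_force: [0.3, -0.1, -0.5]
```

```bash
python3 -m crank '[[[0,0,5,0,-0.84],[0,0,5,0,-0.84],[0,0,0,0,-0.84]]]' |grep -E "pos|ft"
```

```text
position: [0.5709, 0.0625, 0.0528]
ft_force: [0.0, 0.2, -0.3]
```

```bash
python3 -m crank '[[[0,0,5,0,-0.84],[0,0,5,0,-0.84],[0,0,0,0,-0.84],[0,0,0,0,-0.84]]]' |grep -E "pos|ft"; python3 m.py
```

```text
position: [0.5714, 0.0625, 0.0435]
ft_force: [-0.0, -0.1, 1.4]
to target (tool mm) [1.6 0.7 7.5] yaw err -0.005492938884847032 [ 0.38  0.39 -0.63  1.82  0.26  1.02 -1.67]
```

```bash
python3 -m crank '[[[0,0,3,0,-0.84],[0,0,0,0,-0.84],[0,0,0,0,-0.84]]]' |grep -E "pos|ft"
```

```text
position: [0.5717, 0.0626, 0.041]
ft_force: [0.3, -0.1, 0.5]
```

```bash
python3 -m crank '[[[0,0,3,0,-0.84],[0,0,0,0,-0.84],[0,0,0,0,-0.84]]]' |grep -E "pos|ft"
```

```text
position: [0.5716, 0.0625, 0.0379]
ft_force: [-0.4, -0.3, -0.6]
```

```bash
python3 -m crank '[[[0,0,3,0,-0.84],[0,0,0,0,-0.84],[0,0,0,0,-0.84]]]' |grep -E "pos|ft"
```

```text
position: [0.5715, 0.0626, 0.0348]
ft_force: [-0.2, -0.9, -0.1]
```

```bash
python3 -m crank '[[[0,0,0,0,-0.5],[0,0,0,0,-0.3],[0,0,0,0,0],[0,0,0,0,0.3],[0,0,0,0,0.3],[0,0,0,0,0.3],[0,0,0,0,0.3]]]' 6 |grep -E "pos|ft|gr"
python3 -m crank '[[[0,2,0,0,0.3],[0,4,0,0,0.3],[0,4,0,0,0.3],[0,0,0,0,0.3],[0,0,0,0,-0.3],[0,0,0,0,-0.3],[0,0,0,0,-0.3]]]' |grep -E "pos|ft|gr"
```

```text
position: [0.5717, 0.0629, 0.0351]
ft_force: [-0.0, 1.2, 0.3]
grip_width: 0.575
grip_force: 6.0
position: [0.5742, 0.0526, 0.0349]
ft_force: [-0.9, -0.5, -1.0]
grip_width: 0.641
grip_force: 0.0
```

```bash
python3 -m crank '[[[0,0,4,0,-0.3],[0,0,4,0,-0.3],[0,0,3,0,-0.3],[0,0,0,0,-0.3],[0,0,0,0,0.3],[0,0,0,0,0.3],[0,0,0,0,0.3],[0,0,0,0,0.3]]]' 25 |grep -E "pos|ft|gr"
python3 -m crank '[[[0,0,-5,0,0.3],[0,0,-10,0,0.3],[0,0,-15,0,0.3],[0,0,-20,0,0.3],[0,0,-20,0,0.3],[0,0,-20,0,0.3],[0,0,-20,0,0.3],[0,0,-20,0,0.3],[0,0,0,0,0.3]]]' |grep -E "pos|ft|gr"
```

```text
position: [0.5742, 0.053, 0.024]
ft_force: [0.1, 0.6, -0.8]
grip_width: 0.576
grip_force: 25.0
position: [0.5772, 0.0537, 0.1595]
ft_force: [0.7, 0.3, -1.2]
grip_width: 0.573
grip_force: 25.0
```

```bash
python3 -m crank '[[[-8,10,0,0,0.3],[-18,24,0,0,0.3],[-18,24,0,0,0.3],[-18,24,0,0,0.3],[-18,24,0,0,0.3],[-18,24,0,0,0.3],[-18,24,0,0,0.3],[-18,24,0,0,0.3],[-18,24,0,0,0.3],[-18,24,0,0,0.3]]]' |grep -E "pos|gr"
python3 -m crank '[[[-18,24,0,0,0.3],[-18,24,0,0,0.3],[-18,24,0,0,0.3],[-18,24,0,0,0.3],[-11,14,0,0,0.3],[0,0,0,0,0.3],[0,0,0,0,0.3],[0,0,0,0,0.3]]]' |grep -E "pos|rot|gr"
```

```text
position: [0.467, -0.2101, 0.154]
grip_width: 0.578
grip_force: 25.0
position: [0.4164, -0.3354, 0.1538]
tool_rot: [-3.114, -0.408, -0.0]
grip_width: 0.574
grip_force: 25.0
```

```bash
python3 -m crank '[[[0,0,20,0,0.3],[0,0,25,0,0.3],[0,0,25,0,0.3],[0,0,20,0,0.3],[0,0,15,0,0.3],[0,0,12,0,0.3],[0,0,6,0,0.3],[0,0,0,0,0.3],[0,0,0,0,0.3]]]' |grep -E "pos|rot|gr|ft"
```

```text
position: [0.4166, -0.3364, 0.0315]
tool_rot: [3.115, 0.408, 0.001]
ft_force: [-0.2, -0.4, -0.4]
grip_width: 0.574
grip_force: 25.0
```

```bash
python3 -m crank '[[[0,0,3,0,0.3],[0,0,3,0,0.3],[0,0,0,0,0.3],[0,0,0,0,0.3]]]' |grep -E "pos|rot|gr|ft"
```

```text
position: [0.416, -0.3369, 0.0253]
tool_rot: [3.115, 0.406, 0.0]
ft_force: [-0.3, -0.4, -0.5]
grip_width: 0.575
grip_force: 25.0
```

```bash
python3 -m crank '[[[0,0,2,0,0.3],[0,0,1,0,0.3],[0,0,0,0,0.3],[0,0,0,0,0.3]]]' |grep -E "pos|rot|gr|ft"
```

```text
position: [0.4162, -0.337, 0.0229]
tool_rot: [3.115, 0.406, 0.0]
ft_force: [-1.2, 0.4, 5.0]
grip_width: 0.573
grip_force: 25.0
```

Touched down (5 N). I release slowly, rise and check.

```bash
python3 -m crank '[[[0,0,0,0,-0.25],[0,0,0,0,-0.4],[0,0,0,0,-0.6],[0,0,0,0,-0.8],[0,0,0,0,-0.8],[0,0,0,0,-0.8],[0,0,-20,0,-0.8],[0,0,-30,0,-0.8],[0,0,-30,0,-0.8],[0,0,-30,0,-0.8]]]' |grep -E "pos|ft|gr"
python3 -m crank '[[[-30,0,-20,0,-0.8],[-30,0,-10,0,-0.8],[-30,0,0,0,-0.8],[0,0,0,0,-0.8],[0,0,0,0,-0.8]]]' |grep -E "time|pos|ft|gr"
python3 - <<'E'
from h import *
d=get_image("side");t=get_image("top")
a=cv2.resize(d["pixels"][90:320,230:420],(396,480));b=cv2.resize(t["pixels"][125:255,200:420],(400,236))
cv2.imwrite("pics/end.png",np.hstack([a,cv2.copyMakeBorder(b,0,244,0,0,cv2.BORDER_CONSTANT)])[:,:,::-1])
E
```

```text
position: [0.4157, -0.3364, 0.133]
ft_force: [-0.3, 0.9, 0.6]
grip_width: 0.899
grip_force: 0.0
time: 26.2
position: [0.3273, -0.3607, 0.1623]
ft_force: [0.0, 0.5, 0.4]
grip_width: 0.898
grip_force: 0.0
```

View pics/end.png

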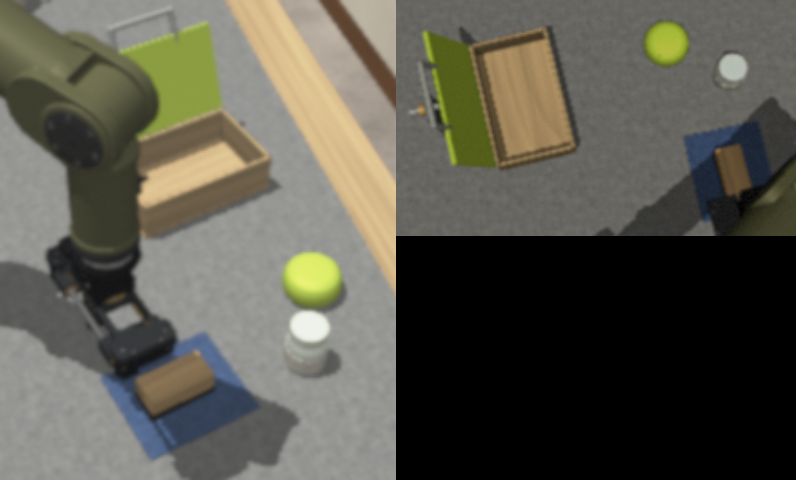

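The block lies flat near the mat's centre (side crop (175,382)), the lid leans back at the bracket, the foam and jar are in place, and the gripper is clear of everything.

```bash
python3 -c "
from bench import job
print(job.close_job())"
```

```text
the job is handed in; nothing more can be done
None
```

I handed the job in at about 26 s; no verdict was returned. The lid was pushed back until it met the buffer (about 5.5 N at the handle) and left leaning there, and the sanding block sits flat near the centre of the 170 x 150 mm blue mat. I kept clear of the foam, jar and brush, though the final pictures show only the foam and jar.

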